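# Lay the standing sanding block down in its rest and push it home

## Task

The cork sanding block has been left standing on end in its wooden rest. Without gripping or lifting it, push its upper part with the fingertips so that it tips over towards the end stop, onto its dark abrasive face between the rails, then push it along the rest until it lies flat and fully against the stop. Leave the thread spool, the wax block and the bone folder where they are.

Things in the scene. Friction and masses are not known exactly. Their poses are not given: they have to be found in the camera images.
- rest: Fixed wooden channel on the desk, anywhere in front of the robot, turned any way. Origin on the desk, mid-width; z up; x along the channel from its open end (x = -109 mm) to the end stop, y across. Floor top 10 mm above the desk. Two rails 10 mm wide, x = -105 to +65 mm, tops 20 mm above the desk, inner faces at y = +-23.5 mm.
- stop_face (a point): Mid-width point at floor height on the end stop's inner face (x = 65, y = 0, z = 10 mm in the rest's frame; same axes). The stop is 10 mm thick, 67 mm wide, its top 35 mm above the desk. When the block is fully home its centre is 38 mm from this face.
- sander_centre (a point): Centre of the loose brown cork block, 41 x 76 x 25 mm (its x, y, z), about 60 g, dark abrasive on its -z face. At first it stands on end near the channel's open end, top 86 mm above the desk, abrasive facing the stop. Pushed near the top it tips without sliding. Lying (z up) its centre is 22.5 and its top 35 mm up, its front end 35 to 65 mm short of the stop.
- spool: Bystander: black thread spool standing upright, 44 mm in diameter, 52 mm high, beside the rest on its +y side. Its origin lies on the desk; its axis is at x = -4, y = +17 mm in its own frame.
- wax: Bystander: yellowish beeswax block, 35 x 55 x 18 mm, origin under its centre, on the rest's +y side. Leave it alone.
- folder: Bystander: flat pale bone folder, 20 x 152 x 8 mm, origin under its centre, long along its y, lying on the rest's -y side roughly along the channel. Leave it alone.
Things that resemble listed ones, but are neither listed nor needed, are in the scene too. Leave any blue or red look-alike of the part that bears sander_centre alone.

How it is judged:
On the way, in this order (a step that is already met when the one before it is completed fails the run):
1. the block has been tipped over and lies on its abrasive face (angle between sander_centre's own z axis and vertical below 0.15 rad and z of sander_centre in the frame of rest below 0.028 m), for 0.1 s.
2. the block lies against the end stop (x of sander_centre in the frame of rest above 0.023 m and angle between sander_centre's own z axis and vertical below 0.15 rad), for 0.2 s.
At the end, for the whole second after the job is handed in: The sanding block lies flat (within 0.1 rad) on its abrasive face on the rest's floor between the rails, its end within 4 mm of the end stop, at rest (angle between sander_centre's own z axis and vertical below 0.1 rad and x of sander_centre in the frame of rest between 0.023 and 0.032 m and y of sander_centre in the frame of rest between -0.006 and 0.006 m and z of sander_centre in the frame of rest below 0.027 m and angle between the y axis of sander_centre and the x axis of rest, either way round below 0.2 rad and linear speed of sander below 0.02 m/s); the robot touches nothing.
It fails at once if the block is lifted or carried (z of sander_centre in the frame of rest above 0.065 m or (angle between sander_centre's own z axis and vertical below 0.35 rad and z of sander_centre in the frame of rest above 0.047 m)).
It fails at once if the block is pushed out of the rest (y of sander_centre in the frame of rest above 0.03 m or y of sander_centre in the frame of rest below -0.03 m or x of sander_centre in the frame of rest below -0.115 m).
It fails at once if the spool, wax block or bone folder is moved more than 15 mm (distance of any of spool, wax, folder from where it was at the start of the episode above 0.015 m).
It also fails if it takes over 38 s, if anything falls off the work surface, if the arm or the gripper's body presses on something with over 40 N, if the wrist force passes 120 N, or if a joint passes its speed limit or range.

## Robot

A 6-joint arm with a two-finger parallel gripper is mounted at the origin on the work surface; the furniture and walls round the work are solid. World frame = base frame: x ahead of the robot, y to its left, z up, the work surface at z = 0. Lengths are in m, angles in rad, forces in N, time in s.
With the tool pointing down it reaches from about 0.275 to 0.875 m from the base axis. Payload 12.5 kg.
Tool frame: the origin (TCP) lies midway between the tips of the shut fingers; the grasp point (between the pads) lies 19 mm behind it (robot.grip_depth is the distance from the TCP to the grasp point, in m); z points along the fingers, y is the line along which they close (so a half turn about z gives the same grasp; the last joint's range is limited). The gripper opens to 85 mm and grips with 20 to 120 N. Pads are 22 mm wide; open, the fingers measure 114 mm over their backs; the gripper's body (76 mm by 85 mm) begins 54 mm behind the grasp point. The pads swing forward as they close: fully open they stand 13 mm farther back than shut.
Start: joints at [1.143, 0.351, 1.652, -0, 1.139, -0.085], TCP at [0.185, 0.518, 0.231] pointing down, gripper open.
Joint ranges: [-2.75, 2.75], [-0.79, 2.1], [0.01, 2.65], [-1.57, 4.71], [0.07, 3.14], [-2.87, 2.87]. Speed limits (rad/s): [2.22, 2.22, 2.79, 3.14, 3.14, 3.14].

## Interface

Orientations are given as a 3x3 rotation matrix whose columns are the frame's x, y, z axes.
In Python, from bench import robot, grab_frame, models gives the robot as it stands.
- The arm moves only by the shell command python3 -m handwheel 'ROWS'. ROWS is JSON, a list of rows, each a list of 5 numbers: the closure, from 0 (fully open) to 1 (shut), then the shift along the tool's x, y, z in mm, then the turn about the tool's z in rad. In form: [[hand, dx, dy, dz, yaw], ...]. A call has 1 to 10 rows; each row shifts and turns the commanded pose from where the row before left it, along the tool's axes as they then stand; what a row does not reach is not made up. A row lasts 1/12 s, in which the tool goes at most 41.7 mm and 7.16 degrees, less where a joint would pass 70% of its speed; a pose out of reach is approached as far as the arm can. A call is refused whole if a number of a shift passes 41.7 or a number of a turn 0.125, either way. A call with a gripper value outside its range is refused whole. The fingers move at their own pace and stop on an object; the grip force is fixed at half the most. Time passes only in rows, so rows that do not move let the fingers close. It gives the time, the measured TCP pose, the force, the opening and the grip force at its end, in the units of the state.
- robot.state(): the state, without advancing time (a new reading comes with each control period).
- grab_frame(name): name is "side" or "top"; returns a dict with "img" (400x640x3 uint8, red, green, blue), "vfov" (degrees; the focal length in pixels is half the picture's height over the tangent of half this angle, whatever the lens; pixels are square), "cx", "cy" (the principal point, pixels), "k1" (the pictures are not rectified: a ray, as slopes to the right and down, at radius r is drawn at 1 + k1 r^2 times it, then the intrinsics apply), "R" (3x3) and "t" (3): a world point X has camera coordinates R X + t. Camera axes: x right, y down, z forward; pixel columns grow to the right and rows downward; lengths in m; the calibration is good to about 2 mm. A picture is of the moment at which its call begins. There is no depth.
- robot.close_job(): hands the job in; it is judged then, once.
Trained networks look in a picture, given as the dict that the camera call returned (one of the last four; its "shot" number tells which), for a name from the list of things; names that differ only in an ending like _2 or _b are one class to them, and where a whole thing is asked for, a point or a joint stands for the part that bears it (a point fixed in the world has none). Each returns a list of dicts, best first, with "score" (0 to 1); they miss things now and then, are a little off and sometimes report something else, mostly with a low value. They report only what shows in the picture. A call takes as long as a camera call. They do not tell look-alikes from the thing itself.
- models.search_frame(picture, target): "at" ([row, column] in pixels, amid what is visible of it).
- models.pinpoint(picture, target): "at" ([row, column] in pixels: a listed point, or the origin of a listed thing).
The state is a dict: "time_s": time; "joints": joint angles; "qvel": joint speeds; "joint_efforts": joint torques, N m; "tool_pos": TCP position; "ee_rot": TCP orientation; "wrist_force": force on the tool from outside, world axes, zero at the start; "moment": the same for the moment, N m; "finger_gap": finger opening in m; "grip_force": force on a finger pad.
Only numpy, scipy, OpenCV 4.12 (cv2) and the standard library are available. Lean on these libraries where they do the work, as an engineer would, in place of code of your own. Each camera call takes 0.05 s, during which the arm holds its last target. There are 200 camera calls.

## Working session

There is one attempt and no reset: what is moved stays moved. The work goes in short steps, Python scripts to look and compute and a shell command to move; the robot and the scene stay as the last step left them, time stands still between calls to the robot, and variables do not carry over. Pictures are saved under pics/ and viewed, at most 10 in all, crops included, and the job is handed in when it is done.

```bash
mkdir -p pics
cat > h.py <<'E'
import numpy as np,cv2
from bench import robot,grab_frame,models
def ray(f,at):
    h=f["img"].shape[0];fl=h/2/np.tan(np.radians(f["vfov"])/2)
    d=np.array([(at[1]-f["cx"])/fl,(at[0]-f["cy"])/fl]);u=d.copy()
    for _ in range(30):u=d/(1+f["k1"]*(u@u))
    R=np.array(f["R"]);t=np.array(f["t"])
    return -R.T@t,R.T@np.array([u[0],u[1],1])
def at_z(f,at,z):
    c,d=ray(f,at);return c+d*(z-c[2])/d[2]
def proj(f,X):
    h=f["img"].shape[0];fl=h/2/np.tan(np.radians(f["vfov"])/2)
    p=np.array(f["R"])@np.array(X)+np.array(f["t"]);u=p[:2]/p[2];u=u*(1+f["k1"]*(u@u))
    return [u[1]*fl+f["cy"],u[0]*fl+f["cx"]]
def tri(f,a,g,b):
    c,d=ray(f,a);e,k=ray(g,b);d/=np.linalg.norm(d);k/=np.linalg.norm(k)
    s=np.linalg.lstsq(np.c_[d,-k],e-c,rcond=None)[0]
    p,q=c+s[0]*d,e+s[1]*k;return (p+q)/2,np.linalg.norm(p-q)
def save(f,n):cv2.imwrite("pics/"+n,f["img"][:,:,::-1])
E
python3 - <<'E'
from h import *
np.set_printoptions(precision=3,suppress=True)
F={n:grab_frame(n) for n in("side","top")}
Z=dict(rest=0,stop_face=.01,sander_centre=.048,spool=0,wax=0,folder=0)
for n,f in F.items():
    save(f,n+"0.png");print(n,"cam",ray(f,[200,320])[0])
    for k,z in Z.items():
        for r in models.pinpoint(f,k)[:3]:print(n,k,np.round(r["at"]),round(r["score"],2),at_z(f,r["at"],z))
s=robot.state();print(s["tool_pos"],np.array(s["ee_rot"]))
E
```

```text
side cam [0.413 0.607 0.411]
side rest [212. 311.] 0.91 [ 0.546 -0.197  0.   ]
side stop_face [200. 292.] 0.94 [ 0.599 -0.238  0.01 ]
side stop_face [209. 312.] 0.62 [ 0.542 -0.193  0.01 ]
side sander_centre [248. 302.] 0.95 [0.524 0.036 0.048]
side sander_centre [230. 400.] 0.91 [ 0.352 -0.049  0.048]
side sander_centre [203. 333.] 0.85 [ 0.489 -0.15   0.048]
side spool [220. 272.] 0.62 [ 0.628 -0.146  0.   ]
side wax [240. 299.] 0.67 [ 0.551 -0.068  0.   ]
side folder [199. 349.] 0.68 [ 0.463 -0.282  0.   ]
top cam [ 0.341 -0.169  0.994]
top rest [205. 348.] 0.8 [ 0.549 -0.2    0.   ]
top stop_face [181. 365.] 0.92 [ 0.604 -0.229  0.01 ]
top sander_centre [199. 236.] 0.96 [0.517 0.025 0.048]
top sander_centre [227. 316.] 0.77 [ 0.486 -0.143  0.048]
top sander_centre [290. 266.] 0.61 [ 0.349 -0.067  0.048]
top spool [162. 333.] 0.57 [ 0.637 -0.156  0.   ]
top wax [196. 288.] 0.66 [ 0.55  -0.074  0.   ]
top folder [252. 373.] 0.76 [ 0.46  -0.265  0.   ]
[0.185 0.518 0.231] [[-0.942  0.336  0.   ]
 [ 0.336  0.942  0.   ]
 [ 0.     0.    -1.   ]]
```

View pics/top0.png

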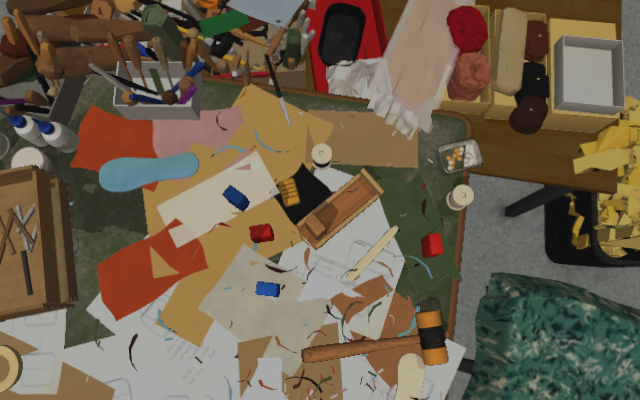

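View pics/side0.png

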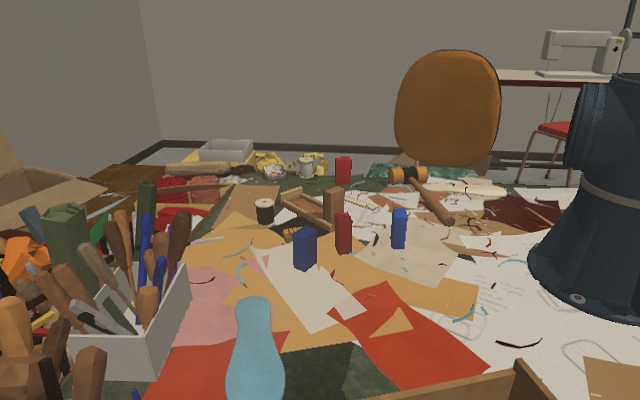

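Top view: rest from its open end at about (col 302, row 240) to the stop at (col 372, row 180), with the cork block standing at (316, 225). The spool is at (322, 155), the wax at (290, 190) and the folder at (372, 252). The blue and red blocks are look-alikes. I'll refine the axis with a zoomed crop that overlays the rest outline.

Run:
```python
from h import *
np.set_printoptions(precision=3,suppress=True)
F={n:grab_frame(n) for n in("side","top")}
a={n:{k:models.pinpoint(f,k) for k in("rest","stop_face","sander_centre")} for n,f in F.items()}
P={}
for k,i,j in(("rest",0,0),("stop_face",0,0),("sander_centre",2,1)):
    try:P[k],e=tri(F["side"],a["side"][k][i]["at"],F["top"],a["top"][k][j]["at"]);print(k,P[k],e)
    except Exception as x:print(k,x)
s=np.array([.6025,-.232]);b=np.array([.487,-.1455]);d=(s-b)/np.linalg.norm(s-b);o=s-.065*d;l=np.array([-d[1],d[0]])
print("yaw",np.degrees(np.arctan2(d[1],d[0])),o)
out=[]
for n,(c,r) in {"top":(340,208),"side":(312,210)}.items():
    f=F[n];K=6;w,h=66,48;im=cv2.resize(f["img"][r-h:r+h,c-w:c+w],None,fx=K,fy=K,interpolation=cv2.INTER_CUBIC)[:,:,::-1].copy()
    def ln(pts,col):
        q=[];
        for x,y,z in pts:
            p=proj(f,[*(o+x*d+y*l),z]);q.append([(p[1]-c+w+.5)*K,(p[0]-r+h+.5)*K])
        cv2.polylines(im,[np.int32(q)],False,col,1)
    for sg in(-1,1):ln([(-.105,sg*.0235,.02),(.065,sg*.0235,.02)],(0,255,0));ln([(-.105,sg*.0335,.02),(.065,sg*.0335,.02)],(255,255,0))
    ln([(.065,-.0335,.035),(.065,.0335,.035),(.075,.0335,.035),(.075,-.0335,.035),(.065,-.0335,.035)],(0,0,255))
    out.append(im[:, :790])
im=np.vstack(out);im=cv2.resize(im,None,fx=.52,fy=.52) if im.shape[0]>1200 else im
for n,i in zip(("t","s"),out):cv2.imwrite(f"pics/ov_{n}.png",i)
```

```text
rest [ 0.547 -0.199 -0.   ] 0.0010898092364683236
stop_face [ 0.601 -0.237  0.012] 0.001705380503798961
sander_centre [0.488 0.004 0.124] 0.03288660962294088
yaw -36.830191637291705 [ 0.55  -0.193]
```

View pics/ov_t.png

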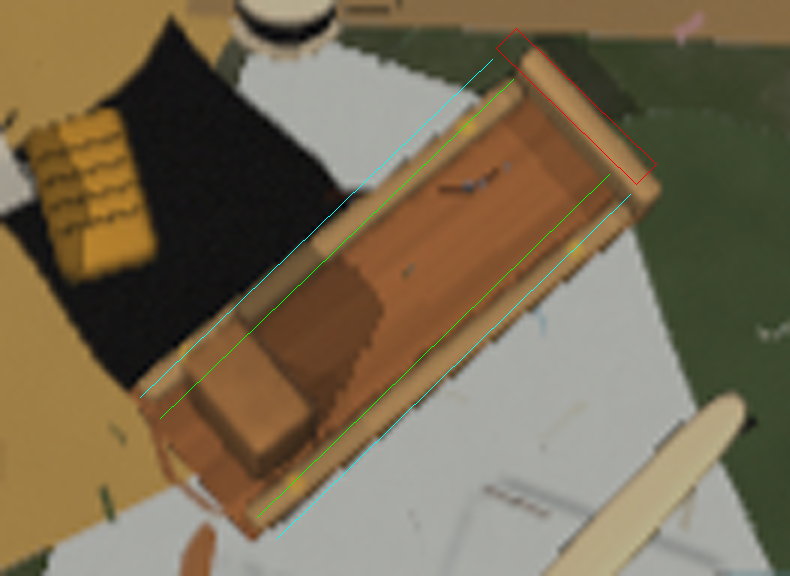

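View pics/ov_s.png

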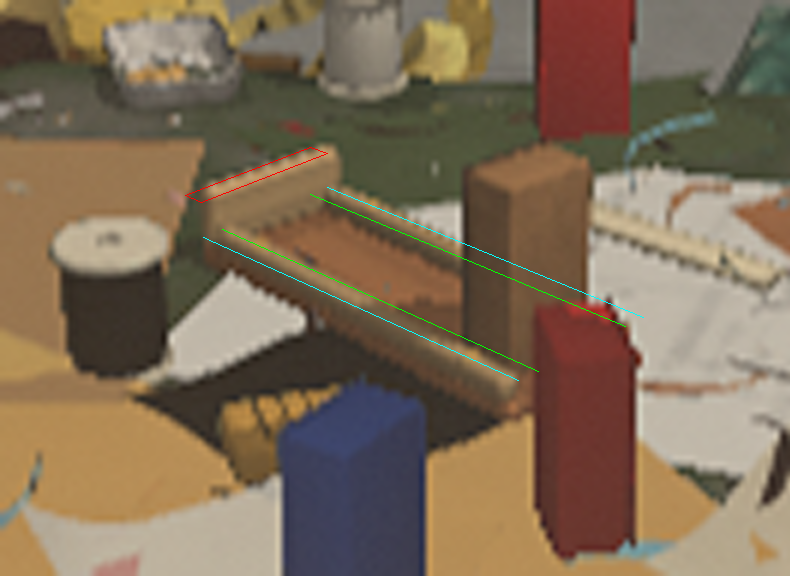

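The overlay of my guess is turned too far. The real stop top runs from (523,60) to (658,190) and the open-end rail corners are at (137,388) and (260,527), in the 6x crop. I'll fit the pose of the rest and the block from those corners.

Run:
```python
from h import *
from scipy.optimize import least_squares
np.set_printoptions(precision=4,suppress=True)
f=grab_frame("top");g=grab_frame("side")
im=lambda x,y,c,r:[y/6-.5+r-48,x/6-.5+c-66]
T=[(.075,.0335,.035,537,48),(.075,-.0335,.035,660,187),(.065,.0335,.035,523,60),(.065,-.0335,.035,640,203),(-.105,-.0335,.02,262,527),(-.105,.0335,.02,137,388)]
S=[(.065,.0335,.035,207,203),(.065,-.0335,.035,337,160)]
def W(p,x,y):c,s=np.cos(p[2]),np.sin(p[2]);return [p[0]+c*x-s*y,p[1]+s*x+c*y]
def res(p):
    o=[]
    for F,L,c,r in((f,T,340,208),(g,S,312,210)):
        for x,y,z,u,v in L:o+=list(np.array(proj(F,[*W(p,x,y),z]))-im(u,v,c,r))
    return o
q=least_squares(res,[.548,-.199,-.6],loss="soft_l1");p=q.x;print(p,np.degrees(p[2]));print(np.round(np.array(res(p)).reshape(-1,2),1))
C=[at_z(f,im(u,v,340,208),.086)[:2] for u,v in((235,305),(315,412),(262,458),(183,370))]
R=np.array([[np.cos(p[2]),-np.sin(p[2])],[np.sin(p[2]),np.cos(p[2])]])
L=[R.T@(c-p[:2]) for c in C];print("block corners in rest",np.array(L),np.mean(L,0),np.mean(C,0))
cS=proj(g,[*np.mean(C,0),.086]);print("side block top px crop",(cS[1]+.5-312+66)*6,(cS[0]+.5-210+48)*6)
back=W(p,-.145,0);print("behind",back, "travel dir",R[:,0],"lateral",R[:,1])
s=robot.state();print(s["tool_pos"],s["joints"])
# tool yaw: tool x along rest -x / +x ?
E3=np.array(s["ee_rot"]);print("tool x heading",np.degrees(np.arctan2(E3[1,0],E3[0,0])))
```

```text
[ 0.5488 -0.1943 -0.7096] -40.655931335737094
[[-1.3 -0.4]
 [-0.4  0.9]
 [-0.3 -1.7]
 [ 0.1  0.6]
 [ 1.  -0. ]
 [-0.7 -0.5]
 [-1.1  0.8]
 [-1.4  1. ]]
block corners in rest [[-0.069   0.0219]
 [-0.072  -0.0208]
 [-0.0943 -0.021 ]
 [-0.0951  0.0166]] [-0.0826 -0.0008] [ 0.4856 -0.1411]
side block top px crop 534.4895447903893 164.01409161534423
behind [np.float64(0.4387481967058139), np.float64(-0.09983613549933366)] travel dir [ 0.7586 -0.6515] lateral [0.6515 0.7586]
[0.1848 0.518  0.2313] [ 1.1434  0.3507  1.6518  0.      1.1391 -0.0846]
tool x heading 160.35730996893784
```

```bash
python3 -m handwheel '[[1,0,0,0,0.1225],[1,0,0,0,0.1225],[1,0,0,0,0.1225],[1,-30,-15,0,0],[1,-30,-15,0,0],[1,-30,-15,0,0],[1,-30,-15,0,0],[1,-30,-15,0,0],[1,-30,-15,0,0]]'
python3 -m handwheel '[[1,-30,-15,0,0],[1,-30,-15,0,0],[1,-30,-15,0,0],[1,-30,-15,0,0],[1,-30,-15,0,0],[1,-30,-15,0,0],[1,-30,-15,0,0]]'
python3 -m handwheel '[[1,-30,-15,0,0],[1,-30,-15,0,0],[1,-30,-15,0,0],[1,-30,-15,0,0],[1,-30,-15,0,0],[1,-30,-15,0,0],[1,-30,-15,0,0],[1,0,0,0,0],[1,0,0,0,0]]'
cat > r.py <<'E'
from h import *
np.set_printoptions(precision=4,suppress=True)
p=np.array([.5488,-.1943]);a=-.7096;R=np.array([[np.cos(a),-np.sin(a)],[np.sin(a),np.cos(a)]])
s=robot.state();E=np.array(s["ee_rot"])
print("t",s["time_s"],"tcp rest mm",1000*(R.T@(np.array(s["tool_pos"])[:2]-p)),"z",s["tool_pos"][2],"yaw err deg",np.degrees(np.arctan2(E[1,0],E[0,0])-a-np.pi),"down",E[:,2],"F",s["wrist_force"])
E
python3 r.py
```

```text
time_s: 1.95
tool_pos: [0.2629, 0.3309, 0.2314]
ee_rot: [[-0.758, 0.652, 0.0], [0.652, 0.758, 0.0], [-0.0, 0.0, -1.0]]
wrist_force: [0.7, 0.6, 0.2]
finger_gap: -0.0001
grip_force: 0.0
time_s: 2.53
tool_pos: [0.3537, 0.1143, 0.2316]
ee_rot: [[-0.758, 0.652, 0.001], [0.652, 0.758, 0.0], [-0.0, 0.001, -1.0]]
wrist_force: [1.0, 0.6, -0.3]
finger_gap: 0.0002
grip_force: 0.0
time_s: 3.28
tool_pos: [0.4443, -0.1018, 0.2311]
ee_rot: [[-0.757, 0.654, -0.0], [0.654, 0.757, 0.0], [0.0, -0.0, -1.0]]
wrist_force: [-0.1, -0.0, 0.9]
finger_gap: -0.0001
grip_force: 0.0
t 3.2833 tcp rest mm [-139.5372    2.0629] z 0.23106456668029807 yaw err deg -0.17949468443691843 down [-0.0003  0.0001 -1.    ] F [-0.0881 -0.0433  0.8804]
```

```bash
python3 -m handwheel '[[1,0,-3,26,0],[1,0,0,26,0],[1,0,0,26,0],[1,0,0,26,0],[1,0,0,26,0],[1,0,0,26,0],[1,0,0,0,0],[1,0,0,0,0]]'; python3 r.py
python3 - <<'E'
from h import *
out=[]
for n,c,r in(("top",330,210),("side",330,200)):
    f=grab_frame(n);out.append(cv2.resize(f["img"][r-48:r+48,c-66:c+66],None,fx=5.9,fy=5.9/1.9*1.0 if 0 else 3*1.03))if 0 else out.append(cv2.resize(f["img"][r-60:r+40,c-66:c+66],None,fx=3,fy=3,interpolation=2))
save({"img":np.hstack(out)},"a1.png")
E
```

```text
time_s: 3.95
tool_pos: [0.4416, -0.1021, 0.0752]
ee_rot: [[-0.759, 0.651, -0.002], [0.651, 0.759, 0.001], [0.002, -0.001, -1.0]]
wrist_force: [-0.2, -0.5, 0.1]
finger_gap: -0.0004
grip_force: 0.0
t 3.95 tcp rest mm [-141.4291    0.077 ] z 0.0752152274851209 yaw err deg 0.007750490473294963 down [-0.0022  0.0008 -1.    ] F [-0.2077 -0.5355  0.125 ]
```

View pics/a1.png

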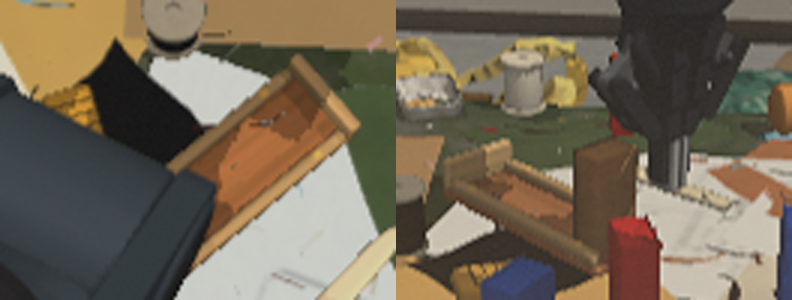

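The side view (right half) shows the block still standing and the shut fingers behind it at top height, with clear space between. Now I'll push slowly.

```bash
python3 -m handwheel '[[1,-10,0,2,0],[1,-10,0,0,0],[1,-5,0,0,0],[1,-4,0,0,0],[1,-4,0,0,0],[1,-4,0,0,0],[1,-4,0,0,0],[1,-4,0,0,0]]'; python3 r.py
python3 -m handwheel '[[1,-4,0,0,0],[1,-4,0,0,0],[1,-4,0,0,0],[1,-4,0,0,0],[1,-4,0,0,0],[1,0,0,0,0],[1,0,0,0,0]]'; python3 r.py
python3 - <<'E'
from h import *
f=grab_frame("side");save({"img":cv2.resize(f["img"][140:240,240:400],None,fx=4,fy=4,interpolation=2)},"a2.png")
E
```

```text
time_s: 4.72
tool_pos: [0.4765, -0.1325, 0.0733]
ee_rot: [[-0.758, 0.652, -0.0], [0.652, 0.758, 0.0], [0.0, -0.0, -1.0]]
wrist_force: [0.0, -0.5, 0.4]
finger_gap: 0.0
grip_force: 0.1
t 4.7167 tcp rest mm [-95.112   -0.2562] z 0.07327139046902942 yaw err deg -0.04131980821069595 down [-0.0002  0.0001 -1.    ] F [ 0.0081 -0.4755  0.3927]
time_s: 5.3
tool_pos: [0.4915, -0.1454, 0.0732]
ee_rot: [[-0.758, 0.652, -0.0], [0.652, 0.758, 0.0], [0.0, -0.0, -1.0]]
wrist_force: [-0.4, -0.5, -0.6]
finger_gap: -0.0002
grip_force: 0.0
t 5.3 tcp rest mm [-75.3379  -0.2702] z 0.0732147046789566 yaw err deg -0.04681983446016198 down [-0.0001  0.0001 -1.    ] F [-0.3523 -0.5351 -0.6071]
```

View pics/a2.png

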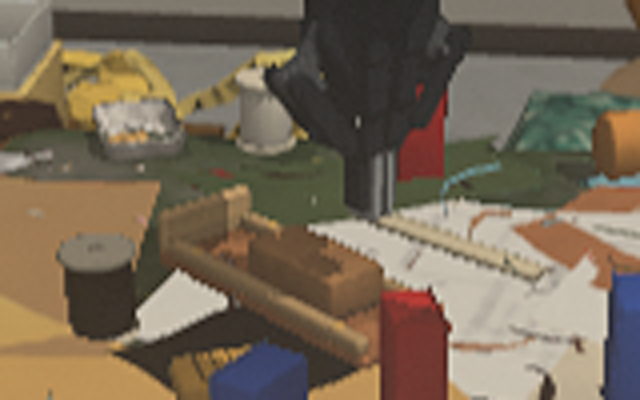

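The block has tipped and lies flat between the rails, at about crop (315, 268). I'll back off, lower the fingers behind it and push.

```bash
python3 -m handwheel '[[1,15,0,0,0],[1,15,0,0,0],[1,0,0,0,0],[1,0,0,13,0],[1,0,0,12,0],[1,0,0,12,0],[1,0,0,12,0],[1,0,0,0,0],[1,0,0,0,0]]'; python3 r.py
python3 -m handwheel '[[1,-6,0,0,0],[1,-6,0,0,0],[1,-6,0,0,0],[1,-6,0,0,0],[1,-6,0,0,0],[1,-6,0,0,0],[1,-6,0,0,0],[1,-6,0,0,0],[1,-6,0,0,0],[1,-6,0,0,0]]'; python3 r.py
python3 - <<'E'
from h import *
f=grab_frame("side");save({"img":cv2.resize(f["img"][140:240,240:400],None,fx=4,fy=4,interpolation=2)},"a3.png")
E
```

```text
time_s: 6.1
tool_pos: [0.4688, -0.1259, 0.0242]
ee_rot: [[-0.758, 0.652, -0.001], [0.652, 0.758, 0.0], [0.001, -0.0, -1.0]]
wrist_force: [0.1, 0.3, 0.2]
finger_gap: -0.0001
grip_force: 0.0
t 6.1 tcp rest mm [-105.2564   -0.2382] z 0.02416461604498017 yaw err deg -0.03887265623689127 down [-0.0007  0.0003 -1.    ] F [0.0829 0.2705 0.1953]
time_s: 6.93
tool_pos: [0.5146, -0.1653, 0.0243]
ee_rot: [[-0.758, 0.652, -0.0], [0.652, 0.758, 0.0], [0.0, -0.0, -1.0]]
wrist_force: [-0.3, 1.2, 0.9]
finger_gap: -0.0001
grip_force: 0.3
t 6.9333 tcp rest mm [-44.8206  -0.2608] z 0.024273920514171415 yaw err deg -0.03661969895692849 down [-0.0001  0.     -1.    ] F [-0.283   1.2312  0.8701]
```

View pics/a3.png

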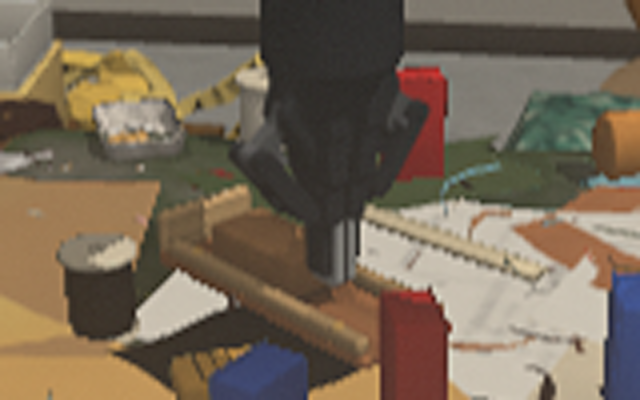

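The fingers are at about (335, 250), pushing the block's end; its front still lies short of the stop. I'll continue in small steps until the force rises.

```bash
python3 -m handwheel '[[1,-4,0,0,0],[1,-4,0,0,0],[1,-4,0,0,0],[1,-3,0,0,0],[1,-2,0,0,0],[1,0,0,0,0]]'; python3 r.py
python3 -m handwheel '[[1,-1,0,0,0],[1,-1,0,0,0],[1,0,0,0,0]]'; python3 r.py
python3 -m handwheel '[[1,-1,0,0,0],[1,-1,0,0,0],[1,0,0,0,0]]'; python3 r.py
```

```text
time_s: 7.48
tool_pos: [0.5274, -0.1762, 0.0243]
ee_rot: [[-0.758, 0.652, 0.0], [0.652, 0.758, -0.0], [-0.0, 0.0, -1.0]]
wrist_force: [-0.2, -0.1, -1.0]
finger_gap: 0.0002
grip_force: 0.0
t 7.4833 tcp rest mm [-28.0063  -0.2515] z 0.02430174819666019 yaw err deg -0.04531368122111303 down [ 0.0003 -0.0001 -1.    ] F [-0.214  -0.0655 -0.9627]
time_s: 7.73
tool_pos: [0.5287, -0.1773, 0.0243]
ee_rot: [[-0.758, 0.652, 0.0], [0.652, 0.758, -0.0], [-0.0, 0.0, -1.0]]
wrist_force: [-0.2, 0.4, -0.0]
finger_gap: 0.0
grip_force: 0.0
t 7.7333 tcp rest mm [-26.3344  -0.2443] z 0.024315272675808443 yaw err deg -0.037829994347993764 down [ 0.0001 -0.     -1.    ] F [-0.1856  0.3824 -0.0184]
time_s: 7.98
tool_pos: [0.5303, -0.1787, 0.0243]
ee_rot: [[-0.758, 0.652, 0.0], [0.652, 0.758, -0.0], [-0.0, 0.0, -1.0]]
wrist_force: [0.0, 0.6, -0.4]
finger_gap: 0.0003
grip_force: 0.0
t 7.9833 tcp rest mm [-24.2215  -0.2515] z 0.024332054325476745 yaw err deg -0.039580104315568715 down [ 0.0002 -0.0001 -1.    ] F [ 0.0221  0.5786 -0.3775]
```

```bash
for i in 1; do python3 -m handwheel '[[1,-1,0,0,0],[1,-1,0,0,0],[1,0,0,0,0]]' >/dev/null; python3 r.py
python3 -m handwheel '[[1,-1,0,0,0],[1,0,0,0,0]]'>/dev/null; python3 r.py
python3 -m handwheel '[[1,-1,0,0,0],[1,0,0,0,0]]'>/dev/null; python3 r.py; done
```

```text
t 8.2333 tcp rest mm [-22.1834  -0.2731] z 0.02429205257864104 yaw err deg -0.04379862869075571 down [ 0.0002 -0.0001 -1.    ] F [-0.6649  0.3904 -0.0556]
t 8.4 tcp rest mm [-21.2564  -0.284 ] z 0.0243019622969922 yaw err deg -0.04213357724101576 down [ 0.0001 -0.0001 -1.    ] F [0.5414 0.1448 0.1793]
t 8.5667 tcp rest mm [-20.8163  -0.3006] z 0.024192178538665374 yaw err deg -0.04101322546212518 down [-0.001   0.0006 -1.    ] F [-2.3461  1.5545  2.3474]
```

```bash
python3 -m handwheel '[[1,-1,0,0,0],[1,0,0,0,0],[1,0,0,0,0],[1,0,0,0,0]]'>/dev/null; python3 r.py
python3 -m handwheel '[[1,5,0,0,0],[1,15,0,0,0],[1,15,0,0,0],[1,0,0,-35,0],[1,10,0,-35,0],[1,30,0,-35,0],[1,30,0,-30,0],[1,30,0,0,0],[1,30,0,0,0],[1,0,0,0,0]]'>/dev/null
python3 -m handwheel '[[1,30,0,0,0],[1,30,0,0,0],[1,0,0,0,0],[1,0,0,0,0]]'>/dev/null; python3 r.py
python3 - <<'E'
from h import *
f=grab_frame("side");g=grab_frame("top")
save({"img":np.hstack([cv2.resize(q["img"][140:260,c-65:c+65],None,fx=3,fy=3,interpolation=2) for q,c in((f,310),(g,340))])},"a4.png")
E
```

```text
t 8.9 tcp rest mm [-20.7186  -0.3365] z 0.02410257788741828 yaw err deg -0.038309128599090726 down [-0.0026  0.0015 -1.    ] F [-5.0885  6.0458  5.2051]
t 10.0667 tcp rest mm [-241.4205    0.0093] z 0.1556483720125357 yaw err deg 0.0280961129223129 down [ 0.0012 -0.0004 -1.    ] F [ 0.4146 -0.4499 -0.6676]
```

View pics/a4.png

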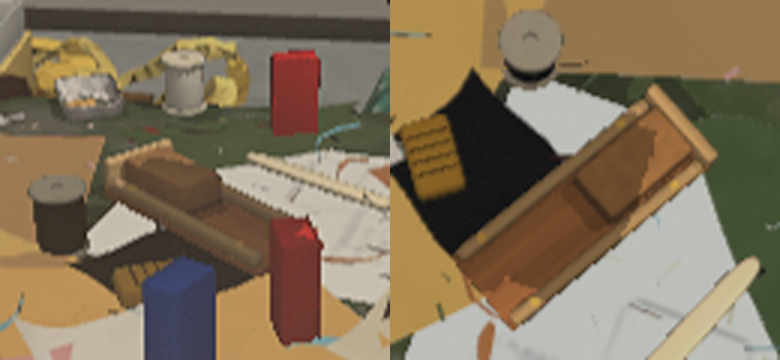

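Both views show the block flat and flush against the stop, the bystanders in place and the arm clear. The force also rose sharply at the expected contact distance.

```bash
python3 -c "from bench import robot;print(robot.close_job())"
```

```text
the job is handed in; nothing more can be done
None
```

I tipped the cork block onto its abrasive face and pushed it flat against the end stop; the spool, wax block and bone folder look unmoved in the last pictures, and I handed the job in at about 10 s (no verdict was reported back).

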